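Crank the bottle lift up to the filler stopper

ROBOT

A 6-joint arm with a two-finger parallel gripper is mounted at the origin on the work surface. World frame = base frame: x ahead of the robot, y to its left, z up, the work surface at z = 0. Lengths are in m, angles in rad, forces in N, time in s.
With the tool pointing down it reaches from about 0.35 to 0.775 m from the base axis. Payload 7.3 kg.
Tool frame: the origin (TCP) lies at the very end of the fingers, on their centre line; the grasp point (between the pads) lies 19 mm behind it (robot.pinch_z is the distance from the TCP to the grasp point, in m); z points along the fingers, y is the line along which they close (so a half turn about z gives the same grasp; the last joint's range is limited). The gripper opens to 92 mm and grips with 3 to 60 N. Pads are 19 mm wide; open, the fingers measure 130 mm over their backs; the gripper's body (75 mm by 190 mm) begins 47 mm behind the grasp point.
Start: joints at [-1.304, 0.342, 1.524, -0, 1.275, -0.146], TCP at [0.211, -0.481, 0.227] pointing down, gripper open.
Joint ranges: [-2.53, 2.53], [-0.77, 2.02], [0.04, 2.7], [-1, 4.14], [0.28, 2.66], [-3.11, 3.11]. Speed limits (rad/s): [2.57, 2.57, 3.14, 3.14, 3.14, 3.14].

INTERFACE

Orientations are given as [roll, pitch, yaw] about the fixed x, y, z axes, in that order (R = Rz(yaw) Ry(pitch) Rx(roll)).
In Python, from cell import robot gives the robot as it stands.
- The arm moves only by the tool move_arm, never from a script. Its argument "motion" is a list of rows, each a list of 6 numbers: the shift along the tool's x, y, z in units of 0.1 m (1.0 is 0.1 m), then the turn, a rotation vector about the tool's x, y, z in units of pi rad (1.0 is pi rad). In form: [[dx, dy, dz, rx, ry, rz], ...]. A call has 1 to 12 rows; each row is the pose to reach, as a shift and turn from the pose commanded when the call began, along the tool's axes at that moment, turning the shorter way round; what a row does not reach only later rows make up. A row lasts 1/8 s, in which the tool goes at most 62.5 mm and 10.7 degrees, less where a joint would pass 70% of its speed; a pose out of reach is approached as far as the arm can. A call with a number of a shift or a turn outside -1 to 1 is refused whole. A call with a gripper value outside its range is refused whole. "fingers" is the opening, from -1 (shut) to 1 (fully open), set as the call begins (left out, the last holds). The fingers move at their own pace and stop on an object; "newtons" is the grip in N (left out, the last holds). Time passes only in rows, so rows that repeat a pose let the fingers close. It gives the time, the measured TCP pose, the force, the opening and the grip force at its end, in the units of the state.
- robot.observe(): the state, without advancing time (a new reading comes with each control period).
- robot.read_camera(name): name is "scene" or "top"; returns a dict with "image" (400x640x3 uint8, red, green, blue), "range_z" (400x640 float32, m along the optical axis (not along the pixel's ray), 0 where there is no reading), "vfov" (degrees; the focal length in pixels is half the picture's height over the tangent of half this angle, whatever the lens; pixels are square), "cx", "cy" (the principal point, pixels), "extrinsics" (4x4, takes a point from camera to world coordinates). Camera axes: x right, y up, looking along -z (the intrinsics and any distortion apply to the point x, -y, -z); pixel columns grow to the right and rows downward; lengths in m; the calibration is good to about 2 mm. A picture is of the moment at which its call begins.
- robot.hand_in(): hands the job in; it is judged then, once.
The state is a dict: "time": time; "qpos": joint angles; "qvel": joint speeds; "joint_efforts": joint torques, N m; "tool_pos": TCP position; "tool_rot": TCP orientation; "contact_force": force on the tool from outside, world axes, zero at the start; "torque": the same for the moment, N m; "opening": finger opening in m; "grip_force": force on a finger pad.
Only numpy, scipy, OpenCV 4.12 (cv2) and the standard library are available. Lean on these libraries where they do the work, as an engineer would, in place of code of your own. Each camera call takes 0.05 s, during which the arm holds its last target. There are 200 camera calls.

TASK

Fit the loose crank fully home on the bottle lift's square shaft end and turn it clockwise by its handle, without letting it slip off, until the bottle's mouth is up against the stopper and the drive comes to its hard stop; nip it up there with a steady push of about 15 N on the handle for half a second, and never strain it with more than 25 N in any direction. Then let go, leaving the crank seated on the shaft and the other things on the bench alone.

Things in the scene. Friction and masses are not known exactly. Their poses are not given: they have to be found in the camera images.
- crank_boss (a point): centre of the square boss (22 x 22 mm, 44 mm tall) on top of the hub of the loose steel crank, 50 mm above the crank's underside; the boss spans 28 to 72 mm above it. The hub below is 34 x 34 x 28 mm. z up, x from the hub to the handle, boss flats square to x and y. To be gripped here; the crank (about 0.36 kg, hidden) balances roughly under it
- crank: the loose crank, at first standing on the bench, socket down. Origin: centre of the hub's underside, the mouth of a square socket 15.8 x 15.8 mm, 22 mm deep, square to x and y, chamfered mouth. Arm along +x, 18 mm wide, top 25 mm above the origin; counterweight along -x to 55 mm, 30 mm wide, up to 26 mm high
- handle (a point): middle of the crank's upright wooden handle sleeve: 21 mm diameter, 52 mm tall, 70 mm from the hub's axis along the crank's x; this point is 52 mm above the crank's underside, the sleeve spans 26 to 78 mm. The sleeve spins freely on its pin, so it can be held with a fixed hand orientation while the crank goes round
- shaft_end (a point): top of the upright square steel shaft end on the lift's gearbox: 14 x 14 mm, square to x and y, top 3 mm narrowed to 10.5 mm, 21 mm above the 48 mm collar (80 mm above the bench) on which the seated crank's underside rests. Turns with the shaft. Clockwise from above lifts the bottle 6 mm a turn; drag 0.25 N m, holds where left; 2.0 to 2.7 turns to the hard stop
- bottle_mouth (a point): centre of the mouth of the green bottle clamped on the lift's platform, 235 mm along the lift's y from the shaft; the bottle is 60 mm wide. It rises straight up as the shaft is turned
- stopper (a point): centre of the underside of the black rubber stopper fixed above that bottle, on the lift's head; the drive meets its hard stop as the mouth meets this point. The crank can then turn no further; a push at the handle along the circle meets a firm push back, well above the drag of 3.6 N
- lift: the fixed bottle lift. Origin on the bench straight under the shaft; z up, y towards the bottle. Base plate 150 x 400 mm (x -75 to 75, y -75 to 325 mm), gearbox 110 x 110 mm up to 72 mm high around the shaft, bottle post and head at y 180 to 325 mm, 360 mm tall
- bottle_a: bystander: a loose capped green glass bottle, 62 mm wide, 200 mm tall. Origin at the centre of its underside
- jar: bystander: a loose amber glass jar with a brass lid, 72 mm wide, 100 mm tall. Origin at the centre of its underside
- jug: bystander: a loose white plastic measuring jug, 110 mm wide, 130 mm tall. Origin at the centre of its underside
- spanner: bystander: a loose steel spanner, 170 mm long, lying flat. Origin at the centre of its underside
- collar: bystander: a loose steel ring, 60 mm wide, 14 mm high. Origin at the centre of its underside
- bung: bystander: a loose black rubber bung, 48 mm wide at the foot, 50 mm tall. Origin at the centre of its underside
Things that resemble listed ones, but are neither listed nor needed, are in the scene too. What is shaped like the crank but green or red is not meant.

How it is judged:
On the way, in this order (a step that is already met when the one before it is completed fails the run):
1. the crank is seated fully home on the shaft end (horizontal distance between crank and shaft_end below 0.003 m and z of crank in the frame of shaft_end below -0.018 m and angle between crank's own z axis and vertical below 0.1 rad), for 0.2 s.
2. the seated crank, moved by the robot, has lifted the bottle by more than 6 mm (one turn) (all of step 1 and distance of bottle_mouth from where it was at the start of the episode above 0.006 m), for 0.1 s.
3. the seated crank is pressed on firmly against the stop (about 9 N or more at the handle), the bottle's mouth at the stopper (all of step 1 and distance between bottle_mouth and stopper below 0.0015 m and contact force between crank and lift above 70 N), for 0.2 s.
At the end, for the whole second after the job is handed in: The bottle's mouth is within 1.5 mm of the stopper's underside, the crank sits on the shaft end within 3 mm of its axis, within 3 mm of fully down and upright (0.1 rad), at rest (all of step 1 and distance between bottle_mouth and stopper below 0.0015 m and linear speed of crank below 0.01 m/s); the robot touches nothing.
It fails at once if the crank comes off the shaft (more than 8 mm up or 8 mm aside) once winding has begun (distance of bottle_mouth from where it was at the start of the episode above 0.0015 m and (z of crank in the frame of shaft_end above -0.013 m or horizontal distance between crank and shaft_end above 0.008 m)).
It fails at once if the crank is strained: it grips and presses on the shaft with more than 200 N in all (about 25 N at the handle) (contact force between crank and lift above 200 N).
It fails at once if a bystander is pushed more than 30 mm or tipped (distance of any of bottle_a, jar, jug, spanner, collar, bung from where it was at the start of the episode above 0.03 m or angle between any of bottle_a, jar, jug, bung's own z axis and vertical above 0.4 rad).
It also fails if it takes over 72 s, if anything falls off the work surface, if the arm or the gripper's body presses on something with over 40 N, if the wrist force passes 120 N, or if a joint passes its speed limit or range.

## Working session

There is one attempt and no reset: what is moved stays moved. The work goes in short steps, Python scripts to look and compute and a tool call to move; the robot and the scene stay as the last step left them, time stands still between calls to the robot, and variables do not carry over. Pictures are saved under pics/ and viewed, at most 10 in all, crops included, and the job is handed in when it is done.

Besides the shell and the picture viewer there is one more tool, called after "Call:" as name(argument=value, ...), one argument or row to a line, values as JSON. move_arm: Moves the arm, as the interface text tells. Shifts and turns lie within -1 to 1; 1 stands for 0.1 m of shift or pi rad of turn. Its arguments: {"type":"object","properties":{"motion":{"type":"array"},"fingers":{"type":"number"},"newtons":{"type":"number"}},"required":["motion"]}

```bash
ls; mkdir -p pics
cat > h.py <<'E'
import numpy as np,cv2
from cell import robot
def grab(n,save=True):
    c=robot.read_camera(n); np.savez(f'{n}.npz',**{k:np.asarray(v) for k,v in c.items() if k in('image','range_z','vfov','cx','cy','extrinsics')}); return c
def cloud(c):
    h,w=c['range_z'].shape; f=h/2/np.tan(np.radians(float(c['vfov']))/2)
    v,u=np.mgrid[:h,:w]; z=c['range_z']
    p=np.stack([(u-c['cx'])/f*z,-(v-c['cy'])/f*z,-z,np.ones_like(z)],-1)
    W=(p@np.asarray(c['extrinsics']).T)[...,:3]; W[z==0]=np.nan; return W
E
python3 - <<'E'
from h import *
o=robot.observe();print(o)
for n in('top','scene'):
    c=grab(n);print(n,c.keys(),c['vfov'],c['cx'],c['cy'],np.round(c['extrinsics'],3))
    cv2.imwrite(f'pics/{n}0.png',c['image'][...,::-1])
E
```

```text
pics
{'time': 0.0, 'qpos': array([-1.30396923e+00,  3.42715090e-01,  1.52500615e+00, -4.43177054e-05,
        1.27535796e+00, -1.45997281e-01]), 'qvel': array([-9.81180668e-05, -1.45763764e-03, -1.02318063e-03, -8.07091399e-04,
       -2.90458525e-04, -5.53462959e-04]), 'joint_efforts': array([ 8.46718194e-05, -4.31249428e+01, -2.44218224e+01,  7.16831814e-02,
        5.60270820e-02, -1.23723808e-04]), 'tool_pos': array([ 0.21053379, -0.48050956,  0.2260527 ]), 'tool_rot': array([-3.14011576e+00, -1.74333922e-04,  4.12837180e-01]), 'contact_force': array([-0.4125573 , -0.75738358,  0.02336439]), 'torque': array([0.00108038, 0.02501662, 0.03666757]), 'grip_force': 0.0, 'opening': 0.09179131187282062}
top dict_keys(['image', 'range_z', 'vfov', 'cx', 'cy', 'extrinsics']) 42.0199069383295 319.2565379997907 195.24184913771012 [[-0.007  0.981 -0.195  0.313]
 [-1.    -0.007  0.003 -0.052]
 [ 0.002  0.195  0.981  1.427]
 [ 0.     0.     0.     1.   ]]
scene dict_keys(['image', 'range_z', 'vfov', 'cx', 'cy', 'extrinsics']) 57.848181219248694 318.4644362853778 201.0072622099627 [[-0.336 -0.677  0.655  1.3  ]
 [ 0.942 -0.248  0.226  0.199]
 [ 0.01   0.693  0.721  0.99 ]
 [ 0.     0.     0.     1.   ]]
```

View pics/top0.png

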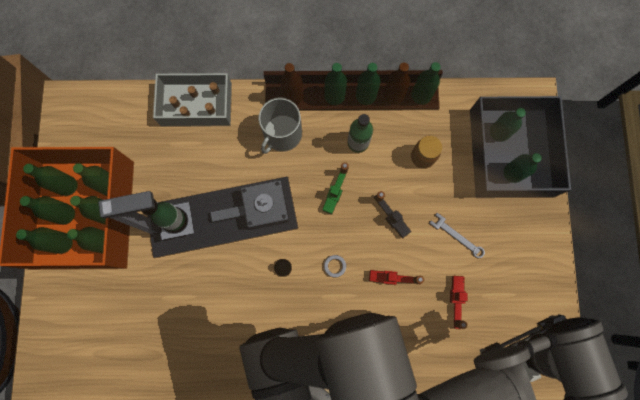

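View pics/scene0.png

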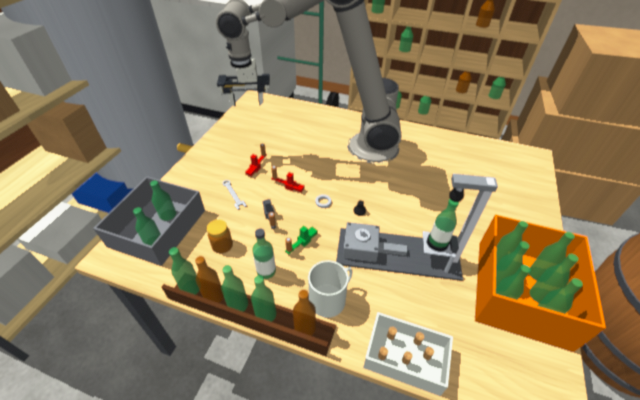

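The top view shows the grey crank at about (393,215) with its handle near (380,197). The gearbox and shaft are near (263,203), with the lift's +y pointing left in the picture. I'll look closer next.

Run:
```python
from h import *
c=dict(np.load('top.npz'));W=cloud(c);im=c['image'][...,::-1]
a=cv2.resize(im[180:250,360:430],None,fx=8,fy=8,interpolation=2)[:560]
b=cv2.resize(im[170:240,225:305],None,fx=7,fy=7,interpolation=2)
cv2.imwrite('pics/crank.png',cv2.convertScaleAbs(a,alpha=2.0)); 
s=dict(np.load('scene.npz'))['image'][...,::-1]
d=cv2.resize(s[215:265,335:415],None,fx=5,fy=5,interpolation=2)
h=np.zeros((490+250,560,3),np.uint8)
h=np.hstack([cv2.resize(b,(400,350)),cv2.resize(d,(400,250+100))]);cv2.imwrite('pics/shaft.png',h)
def pts(u0,u1,v0,v1,W=W):return W[v0:v1,u0:u1].reshape(-1,3)
P=pts(365,425,180,250);P=P[P[:,2]>0.012]
for z0,z1 in((.012,.035),(.035,.06),(.06,.085)):
    Q=P[(P[:,2]>z0)&(P[:,2]<z1)];print(z0,len(Q),Q.mean(0),Q.min(0),Q.max(0))
Q=P[P[:,2]>.06];print(np.round(Q,4))
print('shaft');P=pts(235,300,170,240)
for z0,z1 in((.06,.076),(.076,.088),(.09,.11)):
    Q=P[(P[:,2]>z0)&(P[:,2]<z1)];print(z0,len(Q),Q.mean(0) if len(Q) else'',np.median(Q[:,2]))
print(np.round(P[P[:,2]>.09],4))
print(np.round(W[195:212:2,255:275:2,2],3))
```

```text
0.012 374 [ 0.52354155 -0.25995263  0.02552033] [ 0.47589606 -0.3022518   0.01201174] [ 0.59226903 -0.18553544  0.0346726 ]
0.035 30 [ 0.54659307 -0.23539198  0.04649887] [ 0.51237507 -0.26827527  0.0358407 ] [ 0.58498048 -0.20905896  0.05889397]
0.06 136 [ 0.55017853 -0.2418022   0.07311915] [ 0.51298571 -0.27322083  0.06054289] [ 0.59295128 -0.20867796  0.0847284 ]
[[ 0.593  -0.217   0.0767]
 [ 0.5925 -0.2194  0.0788]
 [ 0.5922 -0.2218  0.0802]
 [ 0.5897 -0.2139  0.0792]
 [ 0.5902 -0.2168  0.077 ]
 [ 0.5898 -0.2193  0.0788]
 [ 0.591  -0.2227  0.0727]
 [ 0.5894 -0.2243  0.0805]
 [ 0.5873 -0.2113  0.0781]
 [ 0.5868 -0.2137  0.0806]
 [ 0.5861 -0.2159  0.0839]
 [ 0.5861 -0.2186  0.0838]
 [ 0.5859 -0.2211  0.0847]
 [ 0.5871 -0.2245  0.0786]
 [ 0.5871 -0.2271  0.0786]
 [ 0.5864 -0.2097  0.0692]
 [ 0.5851 -0.2115  0.0758]
 [ 0.5849 -0.2141  0.0763]
 [ 0.5834 -0.2158  0.0839]
 [ 0.5848 -0.2194  0.0768]
 [ 0.5841 -0.2216  0.08  ]
 [ 0.5839 -0.2241  0.0811]
 [ 0.5837 -0.2266  0.0822]
 [ 0.5822 -0.2087  0.0769]
 [ 0.5826 -0.2116  0.0748]
 [ 0.5817 -0.2137  0.079 ]
 [ 0.5822 -0.2167  0.0766]
 
[... 3778 characters left out ...]
848 0.1004]
 [0.5596 0.0829 0.0934]
 [0.5563 0.0929 0.0973]
 [0.5566 0.0905 0.0954]
 [0.5568 0.088  0.0945]
 [0.5548 0.0935 0.0912]]
[[0.07  0.069 0.076 0.08  0.081 0.077 0.077 0.069 0.068 0.068]
 [0.071 0.081 0.079 0.082 0.079 0.075 0.079 0.079 0.073 0.074]
 [0.07  0.08  0.078 0.078 0.1   0.079 0.084 0.082 0.078 0.074]
 [0.078 0.08  0.085 0.105 0.103 0.097 0.076 0.082 0.081 0.07 ]
 [0.076 0.078 0.079 0.106 0.093 0.1   0.08  0.082 0.078 0.067]
 [0.087 0.079 0.08  0.081 0.088 0.079 0.08  0.08  0.078 0.075]
 [0.066 0.081 0.072 0.078 0.08  0.074 0.079 0.083 0.084 0.071]
 [0.072 0.076 0.081 0.076 0.077   nan 0.083 0.079 0.072 0.069]
 [0.068 0.068 0.071 0.079 0.08  0.077 0.075 0.072 0.075 0.075]]
```

View pics/crank.png

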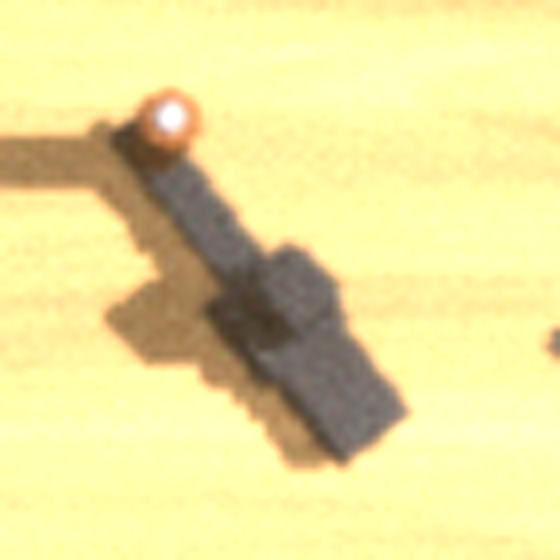

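View pics/shaft.png

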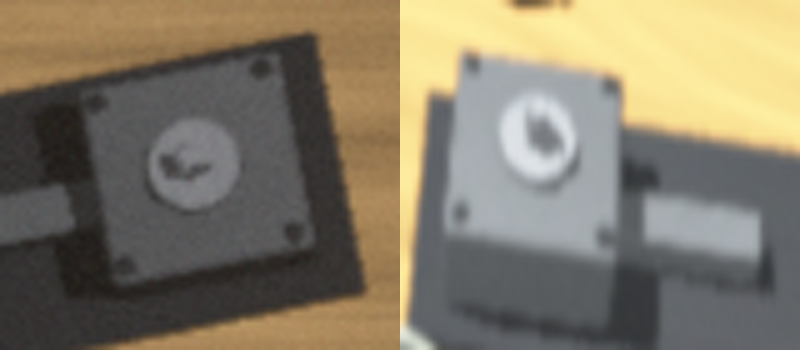

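Crank crop: the boss top is near crop (297,285), i.e. pixel (397.1,215.6). The handle top is near (170,116), i.e. (381.2,194.5). The shaft's yaw is still unclear, so I'll average frames and enlarge that area.

```bash
cat >> h.py <<'E'
def avg(n,k):
    cs=[robot.read_camera(n) for _ in range(k)]
    c=dict(cs[0]); c['image']=np.mean([x['image'] for x in cs],0).astype(np.uint8)
    z=np.stack([x['range_z'] for x in cs]); z[z==0]=np.nan; c['range_z']=np.nan_to_num(np.nanmedian(z,0)); return c
def pix(c,u,v,z):
    E=np.asarray(c['extrinsics']); f=200/np.tan(np.radians(float(c['vfov']))/2)
    d=E[:3,:3]@[(u-c['cx'])/f,-(v-c['cy'])/f,-1]; return E[:3,3]+d*(z-E[2,3])/d[2]
def proj(c,P):
    E=np.asarray(c['extrinsics']); f=200/np.tan(np.radians(float(c['vfov']))/2)
    q=E[:3,:3].T@(np.asarray(P)-E[:3,3]); return np.array([c['cx']+f*q[0]/-q[2],c['cy']-f*q[1]/-q[2]])
E
python3 - <<'E'
import warnings;warnings.simplefilter('ignore')
from h import *
t=avg('top',12);s=avg('scene',12)
np.savez('top.npz',**t);np.savez('scene.npz',**s)
def enh(c,u,v,r):
    a=c['image'][v-r:v+r,u-r:u+r,::-1]; a=cv2.resize(a,(400,400),interpolation=cv2.INTER_CUBIC); return cv2.normalize(a,None,0,255,cv2.NORM_MINMAX)
ut=proj(t,[.562,.09,.09]);us=proj(s,[.562,.09,.09]);print(ut,us)
u,v=ut.round().astype(int);x,y=us.round().astype(int)
cv2.imwrite('pics/shaft2.png',np.hstack([enh(t,u,v,12),enh(s,x,y,12)])); print('centres',u,v,x,y)
W=cloud(t);print(np.round(W[v-8:v+9,u-8:u+9,2]*1000).astype(int))
P=W[170:240,225:305].reshape(-1,3)
Q=P[P[:,2]>.094];print(len(Q),Q.mean(0),cv2.minAreaRect((Q[:,:2]*1000).astype(np.float32)))
Q=P[(P[:,2]>.064)];print('box',cv2.minAreaRect((Q[:,:2]*1000).astype(np.float32)))
Q=P[(P[:,2]>.0763)&(P[:,2]<.09)];print('col',len(Q),cv2.minEnclosingCircle((Q[:,:2]*1000).astype(np.float32)),Q.mean(0))
print('boss',pix(t,397.1,215.6,.072),'handle',pix(t,381.2,194.5,.08))
P=W[180:250,360:430].reshape(-1,3);h=P[P[:,2]>.062]
b=h[h[:,0]<.556];hh=h[h[:,0]>.556];hh=hh[hh[:,2]>.07]
b=b[b[:,2]>.068];print(len(b),b.mean(0),cv2.minAreaRect((b[:,:2]*1000).astype(np.float32)),len(hh),hh.mean(0))
E
```

```text
[263.42024946 202.34843921] [361.20537796 231.38598899]
centres 263 202 361 231
[[ 72  72  71  70  71  73  72  80  81  79  78  80  72  71  71  72  71]
 [ 74  72  72  71  80  79  80  80  79  80  79  78  79  80  72  71  72]
 [ 73  72  72  81  81  78  81  78  80  80  78  80  80  80  79  72  71]
 [ 73  70  78  80  79  81  80  78  80  79  78  80  79  78  80  81  72]
 [ 72  79  79  79  80  80  81  79  81  99  81  80  78  83  79  81  80]
 [ 73  82  80  80  79  80  78  97 101  98  79  80  80  80  81  78  79]
 [ 80  80  80  79  79  98 102 102 100 101  98  79  79  80  81  79  79]
 [ 80  80  81  81  79  97 100 102 102 101  98  81  78  80  81  79  81]
 [ 83  79  80  79  79  80 103 100 101 102 101  99  80  81  80  79  80]
 [ 80  79  79  79  79  79  96 103 101  99  97  93  79  79  82  80  79]
 [ 81  79  81  79  78  80  81  97  96  91  87  82  80  79  80  79  80]
 [ 80  80  79  78  79  78  78  94  85  81  80  79  81  81  80  81  80]
 [ 80  80  79  80  80  79  80  80  81  80  80  81  81  78  80  81  81]
 [ 72  79  80  80  80  81  80  79  79  78  81  81  78  79  79  80  78]
 [ 72  72  79  80  79  80  80  80  81  80  81  79  81  80  79  79  74]
 [ 72  71  80  80  79  77  81  79  80  79  80  80  80  80  79  75  72]
 [ 72  74  71  76  80  80  79  79  79  80  80  80  80  80  75  71  72]]
30 [0.5628318  0.0904628  0.09951066] ((563.1635131835938, 90.49522399902344), (13.646369934082031, 12.756244659423828), 26.672578811645508)
box ((563.0364990234375, 90.91747283935547), (109.64244842529297, 110.17049407958984), 11.183280944824219)
col 227 ((563.2364501953125, 91.19548034667969), 23.869888305664062) [0.56272593 0.09081931 0.07975366]
boss [ 0.52745962 -0.26060647  0.072     ] handle [ 0.58281674 -0.21944562  0.08      ]
73 [ 0.52645309 -0.26035472  0.07167032] ((526.7337646484375, -260.52996826171875), (21.876850128173828, 21.799705505371094), 34.00447463989258) 51 [ 0.58252978 -0.21853035  0.0779225 ]
```

View pics/shaft2.png

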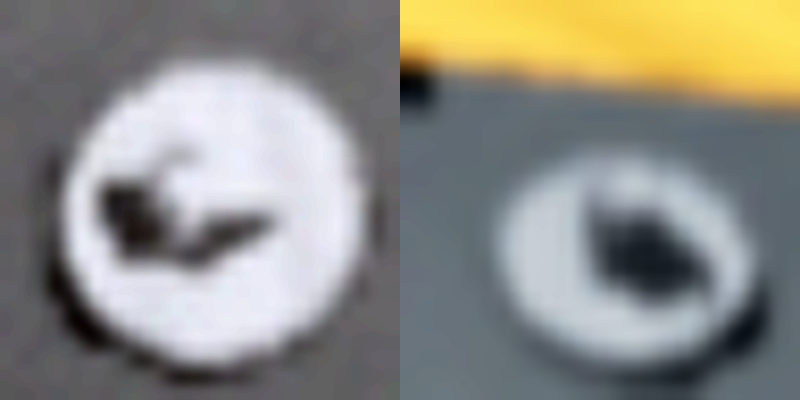

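The left (top-view) crop shows the shaft with its shaded lower edges, corner near (190,262) and right corner near (275,220). That puts the flats at about 26° modulo 90°, agreeing with the depth rectangle. I'll confirm by fitting the silhouette in both cameras.

Run:
```python
from h import *
def fit(n,dx0):
    c=dict(np.load(n+'.npz'));W=cloud(c)
    u,v=proj(c,[.563,.0907,.09]).round().astype(int);r=14
    w=W[v-r:v+r,u-r:u+r];near=np.hypot(w[...,0]-.563,w[...,1]-.0907)<.024
    m=(w[...,2]>.085)&near
    res=[]
    K=8
    for a in range(0,90,3):
      for dx in np.arange(-3,3.1,.75):
        for dy in np.arange(-3,3.1,.75):
          t=np.radians(a);R=np.array([[np.cos(t),-np.sin(t)],[np.sin(t),np.cos(t)]])
          pts=[]
          for h,z in((7,.085),(7,.098),(5.25,.101)):
            for sx,sy in((1,1),(1,-1),(-1,-1),(-1,1)):
              p=R@[sx*h,sy*h];pts.append(proj(c,[.563+(p[0]+dx)/1e3,.0907+(p[1]+dy)/1e3,z])-[u-r-.5,v-r-.5])
          g=np.zeros((2*r*K,2*r*K),np.uint8);cv2.fillConvexPoly(g,cv2.convexHull((np.array(pts)*K).astype(np.int32)),1)
          g=cv2.resize(g.astype(np.float32),(2*r,2*r),interpolation=cv2.INTER_AREA)
          res.append((np.abs(g-m).sum(),a,dx,dy))
    res.sort();print(n,m.sum(),[tuple(np.round(x,2)) for x in res[:5]])
    b={}
    for s,a,*_ in res:b.setdefault(a,s)
    print({k:round(float(b[k]),1) for k in sorted(b)})
fit('top',0);fit('scene',0)
o=robot.observe();print(o['time'],o['tool_pos'],o['tool_rot'])
```

```text
top 34 [(np.float64(5.34), np.float64(30.0), np.float64(0.75), np.float64(0.0)), (np.float64(5.36), np.float64(27.0), np.float64(0.75), np.float64(0.0)), (np.float64(5.38), np.float64(24.0), np.float64(0.75), np.float64(0.0)), (np.float64(5.73), np.float64(27.0), np.float64(0.0), np.float64(0.0)), (np.float64(5.75), np.float64(24.0), np.float64(0.0), np.float64(0.0))]
{0: 12.2, 3: 11.7, 6: 10.9, 9: 9.9, 12: 9.2, 15: 7.8, 18: 6.8, 21: 6.0, 24: 5.4, 27: 5.4, 30: 5.3, 33: 6.1, 36: 6.8, 39: 7.8, 42: 8.5, 45: 9.4, 48: 10.2, 51: 10.9, 54: 11.4, 57: 11.8, 60: 12.5, 63: 12.8, 66: 13.2, 69: 13.3, 72: 13.6, 75: 13.7, 78: 13.7, 81: 13.4, 84: 13.2, 87: 12.8}
scene 31 [(np.float64(5.88), np.float64(27.0), np.float64(3.0), np.float64(3.0)), (np.float64(5.98), np.float64(21.0), np.float64(3.0), np.float64(3.0)), (np.float64(6.09), np.float64(24.0), np.float64(3.0), np.float64(3.0)), (np.float64(6.11), np.float64(30.0), np.float64(3.0), np.float64(3.0)), (np.float64(6.25), np.float64(36.0), np.float64(3.0), np.float64(3.0))]
{0: 9.4, 3: 9.4, 6: 9.5, 9: 9.2, 12: 8.3, 15: 7.2, 18: 6.5, 21: 6.0, 24: 6.1, 27: 5.9, 30: 6.1, 33: 6.3, 36: 6.2, 39: 6.4, 42: 6.5, 45: 6.7, 48: 6.7, 51: 7.4, 54: 7.5, 57: 7.9, 60: 8.3, 63: 8.5, 66: 8.7, 69: 9.1, 72: 9.2, 75: 9.4, 78: 9.6, 81: 9.5, 84: 9.6, 87: 9.6}
1.3 [ 0.21062948 -0.48092767  0.2267385 ] [3.14149917e+00 2.20179906e-06 4.12749702e-01]
```

```bash
cat > d.py <<'E'
import sys
from h import *
from scipy.spatial.transform import Rotation as R
# usage: d.py x y z yaw_deg [current command x y z yaw optional]
a=list(map(float,sys.argv[1:]));o=robot.observe()
Rc=R.from_euler('xyz',o['tool_rot']);p=o['tool_pos']
Rt=R.from_euler('xyz',[np.pi,0,np.radians(a[3])])
print(o['time'],p.round(4),np.degrees(o['tool_rot']).round(2),'F',o['contact_force'].round(1),'open',o['opening'],o['grip_force'])
print('shift',(Rc.inv().apply(np.array(a[:3])-p)*10).round(4),'turn',((Rc.inv()*Rt).as_rotvec()/np.pi).round(4))
E
python3 d.py .5266 -.2604 .15 36.7
```

```text
1.3 [ 0.2106 -0.4809  0.2267] [179.99   0.    23.65] F [ 0.8 -0.  -0.7] open 0.09191241527726055 0.0
shift [ 3.779  -0.7527  0.7673] turn [ 0.      0.     -0.0725]
```

Call:
move_arm(
  motion=[
    [0.5,-0.1,0,0,0,0],
    [0.95,-0.19,0,0,0,0],
  ],
  fingers=0.05,
)

```text
time: 1.55
tool_pos: [0.2907, -0.4249, 0.2267]
tool_rot: [3.141, -0.0, 0.411]
contact_force: [-0.1, 0.1, -0.9]
opening: 0.0761
grip_force: 0.0
```

Call:
move_arm(
  motion=[
    [0.5,-0.1,0,0,0,0],
    [0.95,-0.19,0,0,0,0],
  ],
)

```text
time: 1.8
tool_pos: [0.3707, -0.3688, 0.2269]
tool_rot: [3.141, -0.0, 0.413]
contact_force: [0.9, -0.8, 1.2]
opening: 0.0563
grip_force: 0.0
```

Call:
move_arm(
  motion=[
    [0.5,-0.1,0,0,0,0],
    [0.95,-0.19,0,0,0,0],
  ],
)

```text
time: 2.05
tool_pos: [0.4502, -0.3132, 0.2268]
tool_rot: [3.141, -0.0, 0.413]
contact_force: [0.5, -0.7, 0.8]
opening: 0.0484
grip_force: 0.0
```

Call:
move_arm(
  motion=[
    [0.5,-0.1,0.1,0,0,-0.03],
    [0.92,-0.18,0.4,0,0,-0.0725],
    [0.92,-0.18,0.7,0,0,-0.0725],
    [0.92,-0.18,0.7,0,0,-0.0725],
    [0.92,-0.18,0.7,0,0,-0.0725],
  ],
)

```text
time: 2.68
tool_pos: [0.5261, -0.2617, 0.1579]
tool_rot: [3.14, -0.0, 0.64]
contact_force: [0.4, -0.2, 0.1]
opening: 0.0483
grip_force: 0.0
```

```bash
python3 d.py .5266 -.2604 .034 36.7
```

```text
2.675 [ 0.5261 -0.2617  0.1579] [ 1.7991e+02 -2.0000e-02  3.6660e+01] F [ 0.4 -0.2  0.1] open 0.04832148179452683 0.0
shift [ 0.0109 -0.0094  1.2391] turn [ 0.0005 -0.0001 -0.0002]
```

Call:
move_arm(
  motion=[
    [0.01,-0.01,0.3,0,0,0],
    [0.01,-0.01,0.6,0,0,0],
    [0.01,-0.01,0.8,0,0,0],
  ],
)

```text
time: 3.05
tool_pos: [0.5262, -0.2606, 0.0774]
tool_rot: [3.14, -0.001, 0.639]
contact_force: [0.3, -0.2, -0.0]
opening: 0.0479
grip_force: 0.0
```

Call:
move_arm(
  motion=[
    [0,0,0.25,0,0,0],
    [0,0,0.43,0,0,0],
    [0,0,0.43,0,0,0],
  ],
)

```text
time: 3.42
tool_pos: [0.5259, -0.2603, 0.0341]
tool_rot: [3.142, 0.0, 0.639]
contact_force: [0.6, -0.6, -0.0]
opening: 0.0482
grip_force: 0.0
```

Call:
move_arm(
  motion=[
    [0,0,0,0,0,0],
    [0,0,0,0,0,0],
    [0,0,0,0,0,0],
    [0,0,0,0,0,0],
    [0,0,0,0,0,0],
    [0,0,0,0,0,0],
    [0,0,0,0,0,0],
    [0,0,0,0,0,0],
  ],
  fingers=-1,
  newtons=30,
)

```text
time: 4.42
tool_pos: [0.5266, -0.2599, 0.0345]
tool_rot: [3.14, -0.0, 0.641]
contact_force: [-0.1, -0.5, 6.1]
opening: 0.0218
grip_force: 30.0
```

Call:
move_arm(
  motion=[
    [0,0,-0.2,0,0,0],
    [0,0,-0.5,0,0,0],
    [0,0,-0.9,0,0,0],
    [0,0,-1,0,0,0],
  ],
)

```text
time: 4.92
tool_pos: [0.5268, -0.26, 0.1353]
tool_rot: [3.139, -0.001, 0.641]
contact_force: [-0.4, 0.9, -3.3]
opening: 0.0218
grip_force: 30.0
```

```bash
python3 d.py .563 .0907 .165 27
```

```text
4.925 [ 0.5268 -0.26    0.1353] [ 1.7983e+02 -6.0000e-02  3.6710e+01] F [-0.4  0.9 -3.3] open 0.021754600422271838 29.994914531707764
shift [ 2.3863 -2.5941 -0.3017] turn [ 0.0009 -0.0004  0.0539]
```

Call:
move_arm(
  motion=[
    [0.1,-0.1,-0.2,0,0,0],
    [0.4,-0.43,-0.4,0,0,0],
    [0.8,-0.86,-0.4,0,0,0],
  ],
)

```text
time: 5.3
tool_pos: [0.539, -0.1426, 0.1734]
tool_rot: [3.141, -0.0, 0.638]
contact_force: [1.3, 0.8, -4.1]
opening: 0.0215
grip_force: 30.0
```

Call:
move_arm(
  motion=[
    [0.4,-0.43,0,0,0,0],
    [0.8,-0.86,0,0,0,0],
  ],
)

```text
time: 5.55
tool_pos: [0.5506, -0.0241, 0.1718]
tool_rot: [-3.139, 0.002, 0.64]
contact_force: [1.2, -0.0, -3.1]
opening: 0.0219
grip_force: 30.0
```

Call:
move_arm(
  motion=[
    [0.4,-0.43,0,0,0,0],
    [0.65,-0.75,0,0,0,0.03],
    [0.78,-0.87,0,0,0,0.054],
    [0.78,-0.87,0,0,0,0.054],
    [0.78,-0.87,0,0,0,0.054],
    [0.78,-0.87,0,0,0,0.054],
  ],
)

```text
time: 6.3
tool_pos: [0.5619, 0.0893, 0.1732]
tool_rot: [-3.141, 0.001, 0.47]
contact_force: [0.0, 0.4, -3.9]
opening: 0.022
grip_force: 30.0
```

```bash
python3 - <<'E'
import warnings;warnings.simplefilter('ignore')
from h import *
s=avg('scene',8);t=avg('top',8);np.savez('s2.npz',**s);np.savez('t2.npz',**t)
def e(c,P,r):
    u,v=proj(c,P).round().astype(int);print(u,v);return cv2.resize(c['image'][v-r:v+r,u-r:u+r,::-1],(400,400),interpolation=2)
cv2.imwrite('pics/pre.png',np.hstack([e(s,[.563,.09,.12],40),e(t,[.563,.09,.12],40)]))
E
python3 d.py .563 .0907 .150 27
```

```text
362 226
262 200
7.1 [0.5621 0.0904 0.1737] [179.99  -0.    26.98] F [-0.1 -0.6 -2.9] open 0.022031844631436443 29.995168447494507
shift [0.0094 0.0008 0.2371] turn [ 0.     -0.     -0.0001]
```

View pics/pre.png

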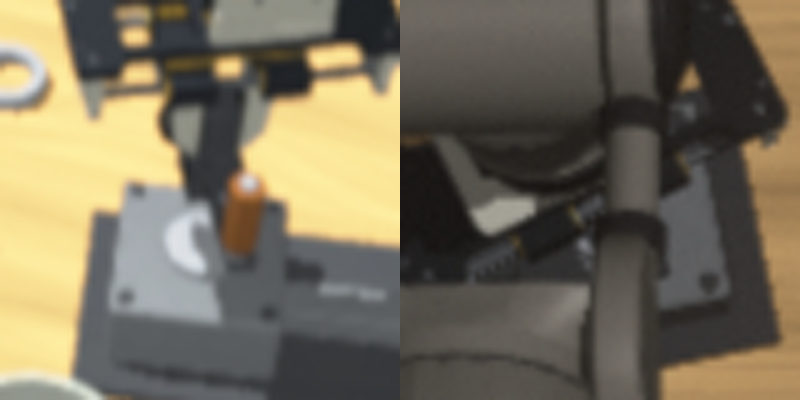

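Left (scene) crop: the crank is held above the collar with the handle at about (245,215), and everything is clear. The top view is blocked by the arm. I'll lower with force checks.

Call:
move_arm(
  motion=[
    [0.01,0,0.15,0,0,0],
    [0.01,0,0.3,0,0,0],
    [0.01,0,0.34,0,0,0],
    [0.01,0,0.36,0,0,0],
    [0.01,0,0.36,0,0,0],
  ],
)

```text
time: 7.72
tool_pos: [0.5632, 0.0908, 0.1378]
tool_rot: [3.141, -0.0, 0.471]
contact_force: [0.5, -0.2, -4.5]
opening: 0.0217
grip_force: 30.0
```

Call:
move_arm(
  motion=[
    [0,0,0.01,0,0,0],
    [0,0,0.02,0,0,0],
    [0,0,0.03,0,0,0],
    [0,0,0.04,0,0,0],
    [0,0,0.04,0,0,0],
  ],
)

```text
time: 8.35
tool_pos: [0.563, 0.0908, 0.1336]
tool_rot: [3.142, 0.0, 0.471]
contact_force: [-0.2, -0.2, -3.7]
opening: 0.0218
grip_force: 30.0
```

Call:
move_arm(
  motion=[
    [0,0,0.01,0,0,0],
    [0,0,0.02,0,0,0],
    [0,0,0.03,0,0,0],
    [0,0,0.04,0,0,0],
    [0,0,0.05,0,0,0],
    [0,0,0.05,0,0,0],
  ],
)

```text
time: 9.1
tool_pos: [0.563, 0.0908, 0.1286]
tool_rot: [-3.142, 0.0, 0.471]
contact_force: [-0.6, 0.0, -2.8]
opening: 0.0219
grip_force: 30.0
```

Call:
move_arm(
  motion=[
    [0,0,0.02,0,0,0],
    [0,0,0.04,0,0,0],
    [0,0,0.06,0,0,0],
    [0,0,0.08,0,0,0],
    [0,0,0.1,0,0,0],
    [0,0,0.11,0,0,0],
    [0,0,0.12,0,0,0],
    [0,0,0.125,0,0,0],
    [0,0,0.125,0,0,0],
  ],
)

```text
time: 10.22
tool_pos: [0.563, 0.0908, 0.1162]
tool_rot: [3.142, 0.0, 0.471]
contact_force: [-0.6, 0.1, -2.9]
opening: 0.0214
grip_force: 30.0
```

Call:
move_arm(
  motion=[
    [0,0,0.01,0,0,0],
    [0,0,0.018,0,0,0],
    [0,0,0.022,0,0,0],
    [0,0,0.022,0,0,0],
  ],
)

```text
time: 10.72
tool_pos: [0.5631, 0.0908, 0.1145]
tool_rot: [3.141, -0.0, 0.471]
contact_force: [-2.5, -0.1, 3.5]
opening: 0.0219
grip_force: 30.0
```

The crank is seated: it touched down at exactly the expected height, an 80 mm underside. I'll release it, rise and go to the handle.

Call:
move_arm(
  motion=[
    [0,0,0,0,0,0],
    [0,0,0,0,0,0],
    [0,0,0,0,0,0],
    [0,0,0,0,0,0],
    [0,0,0,0,0,0],
    [0,0,-0.2,0,0,0],
    [0,0,-0.5,0,0,0],
    [0,0,-0.8,0,0,0],
    [0,0,-0.8,0,0,0],
  ],
  fingers=0,
)

```text
time: 11.85
tool_pos: [0.5644, 0.0908, 0.1964]
tool_rot: [3.139, -0.005, 0.471]
contact_force: [-0.6, 0.1, 0.9]
opening: 0.0459
grip_force: 0.0
```

```bash
python3 - <<'E'
from h import *
s=robot.read_camera('scene');W=cloud(s);P=W.reshape(-1,3)
u,v=proj(s,[.625,.1226,.158]);print(u,v)
r=s['image'].astype(int)
q=W[int(v)-25:int(v)+30,int(u)-20:int(u)+20];k=r[int(v)-25:int(v)+30,int(u)-20:int(u)+20]
m=(k[...,0]>k[...,2]*1.8)&(q[...,2]>.11)&(q[...,2]<.17);print(m.sum(),q[m].mean(0),np.percentile(q[m],[2,98],axis=0))
E
python3 d.py .6254 .1226 .185 101
```

```text
368.6314061037468 235.4417882143248
72 [0.63508802 0.12581686 0.14080371] [[0.62859916 0.11631535 0.11472834]
 [0.63968924 0.13422739 0.1596202 ]]
11.9 [0.5634 0.0908 0.1947] [ 1.7995e+02 -1.0000e-01  2.6990e+01] F [-0.  -0.4 -0. ] open 0.04609346782675893 0.0
shift [ 0.6969 -0.0019  0.0979] turn [ 6.000e-04 -3.000e-04 -4.112e-01]
```

Call:
move_arm(
  motion=[
    [0.1,0,0,0,0,-0.05],
    [0.2,0,0,0,0,-0.1],
    [0.3,0,0,0,0,-0.15],
    [0.4,0,0,0,0,-0.2],
    [0.5,0,0,0,0,-0.25],
    [0.6,0,0,0,0,-0.3],
    [0.69,0,0,0,0,-0.35],
    [0.697,0,0.1,0,0,-0.4],
    [0.697,0,0.1,0,0,-0.411],
    [0.697,0,0.1,0,0,-0.411],
  ],
)

```text
time: 13.15
tool_pos: [0.6248, 0.1223, 0.1834]
tool_rot: [-3.14, -0.0, 1.76]
contact_force: [1.0, 0.3, 0.6]
opening: 0.046
grip_force: 0.0
```

```bash
python3 d.py .6254 .1226 .114 101
```

```text
13.15 [0.6248 0.1223 0.1834] [-179.93   -0.    100.83] F [1.  0.3 0.6] open 0.04598444891826664 0.0
shift [0.0017 0.0067 0.6943] turn [-0.0004 -0.     -0.001 ]
```

Call:
move_arm(
  motion=[
    [0,0.005,0.15,0,0,0],
    [0,0.005,0.35,0,0,0],
    [0,0.005,0.55,0,0,0],
    [0,0.005,0.69,0,0,0],
    [0,0.005,0.69,0,0,0],
  ],
)

```text
time: 13.78
tool_pos: [0.6248, 0.1224, 0.1135]
tool_rot: [-3.139, -0.0, 1.762]
contact_force: [-0.4, -0.5, -0.3]
opening: 0.0457
grip_force: 0.0
```

Call:
move_arm(
  motion=[
    [0,0,0,0,0,0],
    [0,0,0,0,0,0],
    [0,0,0,0,0,0],
    [0,0,0,0,0,0],
    [0,0,0,0,0,0],
    [0,0,0,0,0,0],
  ],
  fingers=-1,
  newtons=20,
)

```text
time: 14.52
tool_pos: [0.6268, 0.1228, 0.1158]
tool_rot: [3.138, 0.0, 1.762]
contact_force: [4.4, 2.1, 3.3]
opening: 0.0205
grip_force: 20.0
```

```bash
python3 d.py .6254 .1226 .114 101
cat > c.py <<'E'
# c.py a0 step n : rows for circle from angle a0 clockwise (deg), relative to commanded a0, tool yaw 101 deg
import sys,numpy as np
a0,st,n=map(float,sys.argv[1:4]);y=np.radians(101)
X=np.array([np.cos(y),np.sin(y)]);Y=np.array([np.sin(y),-np.cos(y)])
e=lambda a:.7*np.array([np.cos(np.radians(a)),np.sin(np.radians(a))])
print([[round(float(X@d),3),round(float(Y@d),3),0,0,0,0] for d in (e(a0-st*i)-e(a0) for i in range(1,int(n)+1))])
E
python3 c.py 27 5 6
```

```text
14.525 [0.6268 0.1228 0.1158] [1.7982e+02 1.0000e-02 1.0096e+02] F [4.4 2.1 3.3] open 0.02052935646137385 20.00033343094401
shift [ 0.0009 -0.0137  0.0183] turn [ 0.001   0.0001 -0.0002]
[[-0.059, 0.014, 0, 0, 0, 0], [-0.12, 0.023, 0, 0, 0, 0], [-0.181, 0.027, 0, 0, 0, 0], [-0.242, 0.025, 0, 0, 0, 0], [-0.302, 0.018, 0, 0, 0, 0], [-0.362, 0.006, 0, 0, 0, 0]]
```

Call:
move_arm(
  motion=[
    [-0.059,0.014,0,0,0,0],
    [-0.12,0.023,0,0,0,0],
    [-0.181,0.027,0,0,0,0],
    [-0.242,0.025,0,0,0,0],
    [-0.302,0.018,0,0,0,0],
    [-0.362,0.006,0,0,0,0],
  ],
)

```text
time: 15.28
tool_pos: [0.6354, 0.0882, 0.1162]
tool_rot: [3.135, -0.001, 1.762]
contact_force: [8.5, 4.8, 2.0]
opening: 0.0207
grip_force: 20.0
```

```bash
for a in -3 -93 -183 -273; do python3 c.py $a 7.5 12; done; python3 c.py -3 9 10
```

```text
[[-0.087, -0.028, 0, 0, 0, 0], [-0.17, -0.067, 0, 0, 0, 0], [-0.247, -0.117, 0, 0, 0, 0], [-0.317, -0.176, 0, 0, 0, 0], [-0.378, -0.243, 0, 0, 0, 0], [-0.431, -0.319, 0, 0, 0, 0], [-0.473, -0.4, 0, 0, 0, 0], [-0.504, -0.486, 0, 0, 0, 0], [-0.523, -0.576, 0, 0, 0, 0], [-0.531, -0.667, 0, 0, 0, 0], [-0.526, -0.758, 0, 0, 0, 0], [-0.51, -0.849, 0, 0, 0, 0]]
[[0.028, -0.087, 0, 0, 0, 0], [0.067, -0.17, 0, 0, 0, 0], [0.117, -0.247, 0, 0, 0, 0], [0.176, -0.317, 0, 0, 0, 0], [0.243, -0.378, 0, 0, 0, 0], [0.319, -0.431, 0, 0, 0, 0], [0.4, -0.473, 0, 0, 0, 0], [0.486, -0.504, 0, 0, 0, 0], [0.576, -0.523, 0, 0, 0, 0], [0.667, -0.531, 0, 0, 0, 0], [0.758, -0.526, 0, 0, 0, 0], [0.849, -0.51, 0, 0, 0, 0]]
[[0.087, 0.028, 0, 0, 0, 0], [0.17, 0.067, 0, 0, 0, 0], [0.247, 0.117, 0, 0, 0, 0], [0.317, 0.176, 0, 0, 0, 0], [0.378, 0.243, 0, 0, 0, 0], [0.431, 0.319, 0, 0, 0, 0], [0.473, 0.4, 0, 0, 0, 0], [0.504, 0.486, 0, 0, 0, 0], [0.523, 0.576, 0, 0, 0, 0], [0.531, 0.667, 0, 0, 0, 0], [0.526, 0.758, 0, 0, 0, 0], [0.51, 0.849, 0, 0, 0, 0]]
[[-0.028, 0.087, 0, 0, 0, 0], [-0.067, 0.17, 0, 0, 0, 0], [-0.117, 0.247, 0, 0, 0, 0], [-0.176, 0.317, 0, 0, 0, 0], [-0.243, 0.378, 0, 0, 0, 0], [-0.319, 0.431, 0, 0, 0, 0], [-0.4, 0.473, 0, 0, 0, 0], [-0.486, 0.504, 0, 0, 0, 0], [-0.576, 0.523, 0, 0, 0, 0], [-0.667, 0.531, 0, 0, 0, 0], [-0.758, 0.526, 0, 0, 0, 0], [-0.849, 0.51, 0, 0, 0, 0]]
[[-0.104, -0.035, 0, 0, 0, 0], [-0.202, -0.086, 0, 0, 0, 0], [-0.29, -0.151, 0, 0, 0, 0], [-0.367, -0.229, 0, 0, 0, 0], [-0.431, -0.319, 0, 0, 0, 0], [-0.48, -0.417, 0, 0, 0, 0], [-0.513, -0.522, 0, 0, 0, 0], [-0.529, -0.63, 0, 0, 0, 0], [-0.528, -0.74, 0, 0, 0, 0], [-0.51, -0.849, 0, 0, 0, 0]]
```

The arm yields at about 2.5 N/mm, and the circle's true centre lies about 2.8 mm further in +x. I'll shift the circle accordingly.

Call:
move_arm(
  motion=[
    [-0.09,-0.01,0,0,0,0],
    [-0.175,-0.04,0,0,0,0],
    [-0.252,-0.09,0,0,0,0],
    [-0.322,-0.149,0,0,0,0],
    [-0.383,-0.216,0,0,0,0],
    [-0.436,-0.292,0,0,0,0],
    [-0.478,-0.373,0,0,0,0],
    [-0.509,-0.459,0,0,0,0],
    [-0.528,-0.549,0,0,0,0],
    [-0.536,-0.64,0,0,0,0],
    [-0.531,-0.731,0,0,0,0],
    [-0.515,-0.822,0,0,0,0],
  ],
)

```text
time: 16.77
tool_pos: [0.5627, 0.0203, 0.1157]
tool_rot: [3.139, 0.001, 1.762]
contact_force: [5.3, -0.2, 2.8]
opening: 0.0207
grip_force: 20.0
```

Call:
move_arm(
  motion=[
    [0.028,-0.087,0,0,0,0],
    [0.067,-0.17,0,0,0,0],
    [0.117,-0.247,0,0,0,0],
    [0.176,-0.317,0,0,0,0],
    [0.243,-0.378,0,0,0,0],
    [0.319,-0.431,0,0,0,0],
    [0.4,-0.473,0,0,0,0],
    [0.486,-0.504,0,0,0,0],
    [0.576,-0.523,0,0,0,0],
    [0.667,-0.531,0,0,0,0],
    [0.758,-0.526,0,0,0,0],
    [0.849,-0.51,0,0,0,0],
  ],
)

```text
time: 18.27
tool_pos: [0.4956, 0.0934, 0.1154]
tool_rot: [-3.141, 0.003, 1.763]
contact_force: [1.4, -5.7, 5.8]
opening: 0.0206
grip_force: 20.0
```

Call:
move_arm(
  motion=[
    [0.087,0.028,0,0,0,0],
    [0.17,0.067,0,0,0,0],
    [0.247,0.117,0,0,0,0],
    [0.317,0.176,0,0,0,0],
    [0.378,0.243,0,0,0,0],
    [0.431,0.319,0,0,0,0],
    [0.473,0.4,0,0,0,0],
    [0.504,0.486,0,0,0,0],
    [0.523,0.576,0,0,0,0],
    [0.531,0.667,0,0,0,0],
    [0.526,0.758,0,0,0,0],
    [0.51,0.849,0,0,0,0],
  ],
)

```text
time: 19.77
tool_pos: [0.5668, 0.1608, 0.1151]
tool_rot: [-3.135, -0.0, 1.763]
contact_force: [-6.7, 0.8, 9.8]
opening: 0.0206
grip_force: 20.0
```

Call:
move_arm(
  motion=[
    [-0.028,0.087,-0.005,0,0,0],
    [-0.067,0.17,-0.008,0,0,0],
    [-0.117,0.247,-0.008,0,0,0],
    [-0.176,0.317,-0.008,0,0,0],
    [-0.243,0.378,-0.008,0,0,0],
    [-0.319,0.431,-0.008,0,0,0],
    [-0.4,0.473,-0.008,0,0,0],
    [-0.486,0.504,-0.008,0,0,0],
    [-0.576,0.523,-0.008,0,0,0],
    [-0.667,0.531,-0.008,0,0,0],
    [-0.758,0.526,-0.008,0,0,0],
    [-0.849,0.51,-0.008,0,0,0],
  ],
)

```text
time: 21.28
tool_pos: [0.6357, 0.088, 0.1158]
tool_rot: [3.141, -0.002, 1.762]
contact_force: [3.7, 4.5, 1.5]
opening: 0.0207
grip_force: 20.0
```

```bash
python3 d.py .635 .087 .114 101
```

```text
21.275 [0.6357 0.088  0.1158] [ 1.7998e+02 -9.0000e-02  1.0098e+02] F [3.7 4.5 1.5] open 0.020737516917853766 20.00133890658617
shift [-0.0086 -0.0087  0.0181] turn [ 0.0001 -0.0005 -0.0001]
```

Call:
move_arm(
  motion=[
    [-0.087,-0.028,0,0,0,0],
    [-0.17,-0.067,0,0,0,0],
    [-0.247,-0.117,0,0,0,0],
    [-0.317,-0.176,0,0,0,0],
    [-0.378,-0.243,0,0,0,0],
    [-0.431,-0.319,0,0,0,0],
    [-0.473,-0.4,0,0,0,0],
    [-0.504,-0.486,0,0,0,0],
    [-0.523,-0.576,0,0,0,0],
    [-0.531,-0.667,0,0,0,0],
    [-0.526,-0.758,0,0,0,0],
    [-0.51,-0.849,0,0,0,0],
  ],
)

```text
time: 22.78
tool_pos: [0.5615, 0.0205, 0.1158]
tool_rot: [-3.141, 0.001, 1.762]
contact_force: [4.2, -1.9, 0.3]
opening: 0.0202
grip_force: 20.0
```

Call:
move_arm(
  motion=[
    [0.028,-0.087,0,0,0,0],
    [0.067,-0.17,0,0,0,0],
    [0.117,-0.247,0,0,0,0],
    [0.176,-0.317,0,0,0,0],
    [0.243,-0.378,0,0,0,0],
    [0.319,-0.431,0,0,0,0],
    [0.4,-0.473,0,0,0,0],
    [0.486,-0.504,0,0,0,0],
    [0.576,-0.523,0,0,0,0],
    [0.667,-0.531,0,0,0,0],
    [0.758,-0.526,0,0,0,0],
    [0.849,-0.51,0,0,0,0],
  ],
)

```text
time: 24.28
tool_pos: [0.4958, 0.0951, 0.1157]
tool_rot: [-3.141, 0.0, 1.762]
contact_force: [1.3, -4.9, 2.2]
opening: 0.0203
grip_force: 20.0
```

Call:
move_arm(
  motion=[
    [0.087,0.028,0,0,0,0],
    [0.17,0.067,0,0,0,0],
    [0.247,0.117,0,0,0,0],
    [0.317,0.176,0,0,0,0],
    [0.378,0.243,0,0,0,0],
    [0.431,0.319,0,0,0,0],
    [0.473,0.4,0,0,0,0],
    [0.504,0.486,0,0,0,0],
    [0.523,0.576,0,0,0,0],
    [0.531,0.667,0,0,0,0],
    [0.526,0.758,0,0,0,0],
    [0.51,0.849,0,0,0,0],
  ],
)

```text
time: 25.78
tool_pos: [0.5675, 0.1609, 0.1152]
tool_rot: [-3.135, -0.0, 1.762]
contact_force: [-6.4, -5.6, 5.9]
opening: 0.0207
grip_force: 20.0
```

```bash
python3 d.py .635 .087 .114 101
python3 - <<'E'
import warnings;warnings.simplefilter('ignore')
from h import *
s0=dict(np.load('scene.npz'));s=avg('scene',6)
# green bottle neck vs start: world heights near bottle
a=np.radians(101.2);b=np.array([.565,.0905])+.235*np.array([np.cos(a),np.sin(a)]);print(b)
for c in(s0,s):
    W=cloud(c);im=c['image'].astype(int)
    m=(np.hypot(W[...,0]-b[0],W[...,1]-b[1])<.05)
    g=m&(im[...,1]>im[...,0]+8)&(im[...,1]>im[...,2]+8);k=W[g];print(g.sum(),np.percentile(k[:,2],[50,95,99,100]).round(4))
u,v=proj(s,[b[0],b[1],.3]).round().astype(int);print(u,v)
cv2.imwrite('pics/b.png',np.hstack([cv2.resize(c['image'][v-60:v+40,u-50:u+50,::-1],(400,400),interpolation=2) for c in(s0,s)]))
E
```

```text
25.775 [0.5675 0.1609 0.1152] [-1.7965e+02 -1.0000e-02  1.0098e+02] F [-6.4 -5.6  5.9] open 0.020651800062485518 20.008505456498824
shift [-0.8541  0.5222  0.0083] turn [-0.0019 -0.0001 -0.0001]
[0.51935493 0.32102446]
625 [0.2032 0.2719 0.291  0.2944]
594 [0.2118 0.2766 0.2899 0.293 ]
455 194
```

View pics/b.png

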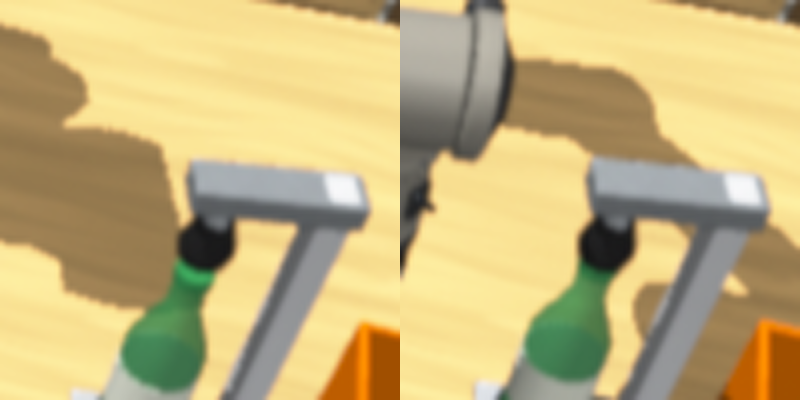

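The crop shows the bottle's lip, clear at crop (195,280) on the left, now hidden behind the stopper on the right. The bottle has risen about 11 mm, so the remaining gap can't be measured this way. I'll turn the hand so its friction direction (tool x) lies along the tangent and use a low grip, so the grip acts as a slip clutch at the stop.

```bash
cat > c2.py <<'E'
# a0 step n yaw0 dyaw dcx dcy(mm centre shift): rows
import sys,numpy as np
a0,st,n,y0,dy,cx,cy=map(float,sys.argv[1:8]);y=np.radians(y0)
X=np.array([np.cos(y),np.sin(y)]);Y=np.array([np.sin(y),-np.cos(y)])
e=lambda a:.7*np.array([np.cos(np.radians(a)),np.sin(np.radians(a))])
print([[round(float(X@d),3),round(float(Y@d),3),0,0,0,round(-dy*i/180,4)] for i in range(1,int(n)+1) for d in [e(a0-st*i)-e(a0)+np.array([cx,cy])/100]])
E
python3 c2.py 87 5 6 101 7.667 .4 0
python3 c2.py 57 7.5 6 147 -7.5 0 0
```

```text
[[-0.018, 0.062, 0, 0, 0, -0.0426], [-0.04, 0.119, 0, 0, 0, -0.0852], [-0.068, 0.174, 0, 0, 0, -0.1278], [-0.1, 0.226, 0, 0, 0, -0.1704], [-0.136, 0.275, 0, 0, 0, -0.213], [-0.176, 0.321, 0, 0, 0, -0.2556]]
[[-0.091, -0.006, 0, 0, 0, 0.0417], [-0.181, -0.024, 0, 0, 0, 0.0833], [-0.268, -0.053, 0, 0, 0, 0.125], [-0.35, -0.094, 0, 0, 0, 0.1667], [-0.426, -0.145, 0, 0, 0, 0.2083], [-0.495, -0.205, 0, 0, 0, 0.25]]
```

Call:
move_arm(
  motion=[
    [-0.018,0.062,0,0,0,-0.0426],
    [-0.04,0.119,0,0,0,-0.0852],
    [-0.068,0.174,0,0,0,-0.1278],
    [-0.1,0.226,0,0,0,-0.1704],
    [-0.136,0.275,0,0,0,-0.213],
    [-0.176,0.321,0,0,0,-0.2556],
    [-0.176,0.321,0,0,0,-0.2556],
    [-0.176,0.321,0,0,0,-0.2556],
  ],
)

```text
time: 27.08
tool_pos: [0.6036, 0.1514, 0.1157]
tool_rot: [3.141, -0.002, 2.562]
contact_force: [-2.9, 5.1, 4.1]
opening: 0.0205
grip_force: 20.0
```

Call:
move_arm(
  motion=[
    [-0.02,0,0,0,0,0.008],
    [-0.045,-0.001,0,0,0,0.02],
    [-0.068,-0.003,0,0,0,0.031],
    [-0.091,-0.006,0,0,0,0.0417],
  ],
  newtons=8,
)

```text
time: 27.58
tool_pos: [0.611, 0.1459, 0.1157]
tool_rot: [3.141, -0.002, 2.43]
contact_force: [-3.8, 4.2, 3.5]
opening: 0.0206
grip_force: 8.0
```

Call:
move_arm(
  motion=[
    [-0.091,-0.006,0,0,0,0.0417],
    [-0.181,-0.024,0,0,0,0.0833],
    [-0.268,-0.053,0,0,0,0.125],
    [-0.35,-0.094,0,0,0,0.1667],
    [-0.426,-0.145,0,0,0,0.2083],
  ],
)

```text
time: 28.2
tool_pos: [0.634, 0.1072, 0.1155]
tool_rot: [-3.14, -0.003, 1.773]
contact_force: [-3.5, 4.9, 3.4]
opening: 0.0207
grip_force: 8.0
```

Call:
move_arm(
  motion=[
    [-0.091,-0.006,0,0,0,0.0417],
    [-0.181,-0.024,0,0,0,0.0833],
    [-0.268,-0.053,0,0,0,0.125],
    [-0.35,-0.094,0,0,0,0.1667],
  ],
)

```text
time: 28.7
tool_pos: [0.6321, 0.07, 0.115]
tool_rot: [-3.14, -0.0, 1.249]
contact_force: [0.5, 0.5, -0.1]
opening: 0.0097
grip_force: 0.0
```

The clutch slipped, so the stop is probably in this stretch. I'll locate the handle.

Call:
move_arm(
  motion=[
    [-0.1,0,0,0,0,0],
    [-0.15,0,-0.3,0,0,0],
    [-0.15,0,-0.8,0,0,0],
    [-0.15,0,-1,0,0,0],
  ],
  fingers=0,
)

```text
time: 29.2
tool_pos: [0.6292, 0.0547, 0.2189]
tool_rot: [3.137, -0.001, 1.257]
contact_force: [0.3, 1.2, 0.2]
opening: 0.0435
grip_force: 0.0
```

```bash
python3 - <<'E'
import warnings;warnings.simplefilter('ignore')
from h import *
s=avg('scene',4);W=cloud(s);r=s['image'].astype(int)
m=(r[...,0]>r[...,2]*1.8)&(W[...,2]>.115)&(W[...,2]<.155)&(np.hypot(W[...,0]-.5656,W[...,1]-.0906)<.1)
q=W[m];print(m.sum(),q.mean(0),np.percentile(q,[2,98],axis=0))
# visible offset: earlier seat: mean (.6351,.1258) for true (.6265,.1227)
c=q.mean(0)[:2]-np.array([.0086,.0031]);print(c,np.degrees(np.arctan2(c[1]-.0906,c[0]-.5656)),np.hypot(c[1]-.0906,c[0]-.5656))
u,v=proj(s,[.6,.09,.13]).round().astype(int)
cv2.imwrite('pics/h.png',cv2.resize(s['image'][v-50:v+50,u-70:u+70,::-1],(700,500),interpolation=2))
E
python3 d.py .634 .10 .19 100
```

```text
44 [0.6408864  0.09849761 0.13493315] [[0.61792649 0.08868114 0.11690563]
 [0.64629072 0.10629156 0.15192207]]
[0.6322864  0.09539761] 4.114929377640754 0.0668587540905427
29.4 [0.6278 0.0549 0.2149] [-1.7995e+02  2.0000e-02  7.2000e+01] F [-0.6 -0.6 -0.7] open 0.046003620732165164 0.0
shift [ 0.4482 -0.0801  0.2492] turn [-0.0003  0.     -0.1556]
```

View pics/h.png

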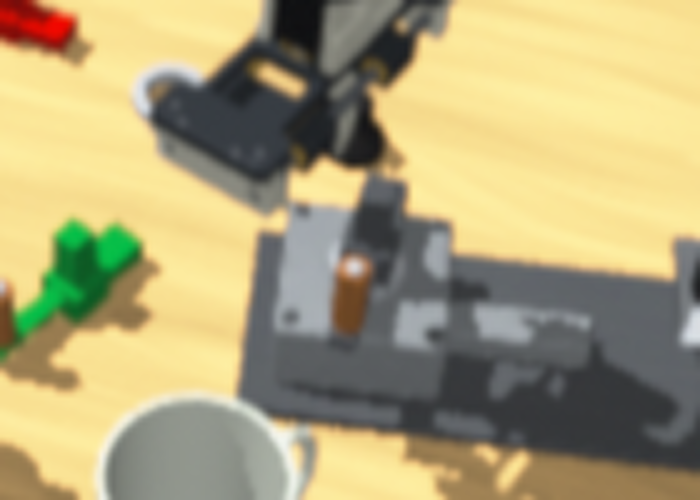

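The picture shows the handle at about (352,295), standing at roughly 4–5° on the circle. The crank is upright and seated. I'll regrip with the fingers closing along the tangent.

```bash
python3 d.py .6354 .0965 .19 4
```

```text
29.4 [0.6278 0.0549 0.2149] [-1.7995e+02  2.0000e-02  7.2000e+01] F [-0.6 -0.6 -0.7] open 0.046003620732165164 0.0
shift [ 0.4192 -0.056   0.2492] turn [-2.000e-04  2.000e-04  3.778e-01]
```

Call:
move_arm(
  motion=[
    [0.1,-0.01,0,0,0,0.055],
    [0.2,-0.02,0,0,0,0.11],
    [0.3,-0.03,0,0,0,0.165],
    [0.4,-0.04,0,0,0,0.22],
    [0.419,-0.056,0.05,0,0,0.275],
    [0.419,-0.056,0.15,0,0,0.33],
    [0.419,-0.056,0.25,0,0,0.378],
    [0.419,-0.056,0.25,0,0,0.378],
    [0.419,-0.056,0.25,0,0,0.378],
  ],
)

```text
time: 30.52
tool_pos: [0.6356, 0.0965, 0.1901]
tool_rot: [3.142, 0.001, 0.072]
contact_force: [0.1, 0.4, -0.7]
opening: 0.0455
grip_force: 0.0
```

```bash
python3 d.py .6354 .0965 .115 4
```

```text
30.525 [0.6356 0.0965 0.1901] [1.8e+02 6.0e-02 4.1e+00] F [ 0.1  0.4 -0.7] open 0.04549325356620632 0.0
shift [-0.0012  0.      0.7514] turn [0.     0.0004 0.0006]
```

Call:
move_arm(
  motion=[
    [0,0,0.2,0,0,0],
    [0,0,0.4,0,0,0],
    [0,0,0.6,0,0,0],
    [0,0,0.75,0,0,0],
    [0,0,0.75,0,0,0],
  ],
)

```text
time: 31.15
tool_pos: [0.6352, 0.0965, 0.1147]
tool_rot: [3.142, 0.002, 0.069]
contact_force: [-0.6, 0.5, -0.0]
opening: 0.0458
grip_force: 0.0
```

Call:
move_arm(
  motion=[
    [0,0,0,0,0,0],
    [0,0,0,0,0,0],
    [0,0,0,0,0,0],
    [0,0,0,0,0,0],
    [0,0,0,0,0,0],
    [0,0,0,0,0,0],
  ],
  fingers=-1,
  newtons=15,
)

```text
time: 31.9
tool_pos: [0.6363, 0.0965, 0.1163]
tool_rot: [3.141, -0.001, 0.068]
contact_force: [2.6, 1.0, 3.2]
opening: 0.0207
grip_force: 15.0
```

Call:
move_arm(
  motion=[
    [0,0.01,0,0,0,0],
    [0,0.02,0,0,0,0],
    [0,0.02,0,0,0,0],
  ],
)

```text
time: 32.28
tool_pos: [0.6363, 0.0948, 0.1161]
tool_rot: [-3.141, -0.001, 0.068]
contact_force: [2.0, 2.7, 4.5]
opening: 0.0203
grip_force: 15.0
```

Call:
move_arm(
  motion=[
    [0,0.01,0,0,0,0],
    [0,0.02,0,0,0,0],
    [0,0.02,0,0,0,0],
  ],
)

```text
time: 32.65
tool_pos: [0.6364, 0.0931, 0.1161]
tool_rot: [-3.141, -0.001, 0.069]
contact_force: [1.8, 4.1, 5.0]
opening: 0.0208
grip_force: 15.0
```

Call:
move_arm(
  motion=[
    [0,0.01,0,0,0,0],
    [0,0.02,0,0,0,0],
    [0,0.02,0,0,0,0],
  ],
)

```text
time: 33.02
tool_pos: [0.6364, 0.0917, 0.1161]
tool_rot: [-3.14, -0.001, 0.069]
contact_force: [2.4, 6.9, 4.8]
opening: 0.0207
grip_force: 15.0
```

Call:
move_arm(
  motion=[
    [0,0.01,0,0,0,0],
    [0,0.01,0,0,0,0],
    [0,0.01,0,0,0,0],
  ],
)

```text
time: 33.4
tool_pos: [0.6364, 0.0911, 0.1161]
tool_rot: [-3.139, -0.001, 0.069]
contact_force: [2.4, 7.9, 4.8]
opening: 0.0206
grip_force: 15.0
```

Call:
move_arm(
  motion=[
    [0,0.01,0,0,0,0],
    [0,0.01,0,0,0,0],
    [0,0.01,0,0,0,0],
  ],
)

```text
time: 33.78
tool_pos: [0.6364, 0.0905, 0.1161]
tool_rot: [-3.139, -0.001, 0.069]
contact_force: [3.7, 9.2, 5.4]
opening: 0.0205
grip_force: 15.0
```

Call:
move_arm(
  motion=[
    [0,0.01,0,0,0,0],
    [0,0.01,0,0,0,0],
    [0,0.01,0,0,0,0],
  ],
)

```text
time: 34.15
tool_pos: [0.6364, 0.0898, 0.1161]
tool_rot: [-3.138, -0.001, 0.069]
contact_force: [1.7, 10.0, 6.0]
opening: 0.0205
grip_force: 15.0
```

Resistance is well above the drag, so this is the stop. I'll raise it to about 15 N and hold.

Call:
move_arm(
  motion=[
    [0,0.01,0,0,0,0],
    [0,0.02,0,0,0,0],
    [0,0.02,0,0,0,0],
  ],
)

```text
time: 34.52
tool_pos: [0.6363, 0.0885, 0.1161]
tool_rot: [-3.137, -0.0, 0.069]
contact_force: [1.2, 12.0, 5.8]
opening: 0.0208
grip_force: 15.0
```

Call:
move_arm(
  motion=[
    [0,0.01,0,0,0,0],
    [0,0.02,0,0,0,0],
    [0,0.02,0,0,0,0],
  ],
)

```text
time: 34.9
tool_pos: [0.6363, 0.0871, 0.1161]
tool_rot: [-3.136, -0.0, 0.069]
contact_force: [0.6, 15.6, 6.4]
opening: 0.0208
grip_force: 15.0
```

Now hold for a little over half a second.

Call:
move_arm(
  motion=[
    [0,0,0,0,0,0],
    [0,0,0,0,0,0],
    [0,0,0,0,0,0],
    [0,0,0,0,0,0],
    [0,0,0,0,0,0],
  ],
)

```text
time: 35.52
tool_pos: [0.6363, 0.0872, 0.116]
tool_rot: [-3.136, -0.0, 0.069]
contact_force: [0.6, 14.0, 5.9]
opening: 0.0209
grip_force: 15.0
```

Run:
```python
import warnings;warnings.simplefilter('ignore')
from h import *
s=avg('scene',4);W=cloud(s);r=s['image'].astype(int)
m=(r[...,0]>r[...,2]*1.8)&(W[...,2]>.115)&(W[...,2]<.155)&(np.hypot(W[...,0]-.5656,W[...,1]-.0906)<.1)
q=W[m];print(m.sum(),q.mean(0) if m.sum() else'')
o=robot.observe();print(o['time'],o['tool_pos'],o['contact_force'])
# vertical bottle image shift vs start and vs 25.8 s
s0=dict(np.load('scene.npz'))
g=lambda c:cv2.cvtColor(c['image'],cv2.COLOR_RGB2GRAY)
u,v=proj(s,[.52,.32,.2]).round().astype(int);print(u,v)
T=g(s0)[v-14:v+6,u-8:u+8]
for nm,c in(('now',s),):
    S=g(c)[v-14-10:v+16,u-8-6:u+14];R=cv2.matchTemplate(cv2.resize(S,None,fx=8,fy=8,interpolation=2),cv2.resize(T,None,fx=8,fy=8,interpolation=2),5)
    _,mx,_,l=cv2.minMaxLoc(R);print(nm,mx,l[0]/8-6,l[1]/8-10)
for h in(0,.011,.012,.0125,.013,.014): print(h,proj(s,[.52,.32,.2+h])-proj(s,[.52,.32,.2]))
```

```text
49 [0.64462296 0.08976543 0.13629945]
35.725 [0.63626785 0.08715444 0.11602066] [ 0.57599004 14.16496718  5.82882695]
445 218
now 0.7235692143440247 3.0 -5.75
0 [0. 0.]
0.011 [ 0.99768158 -2.50873756]
0.012 [ 1.08913159 -2.73869477]
0.0125 [ 1.13490398 -2.85379253]
0.013 [ 1.180708   -2.96896984]
0.014 [ 1.27241109 -3.19956342]
```

The 14 N push is held steadily with no motion, so the drive is at the hard stop. I'll ease off, open and retreat.

Call:
move_arm(
  motion=[
    [0,-0.015,0,0,0,0],
    [0,-0.03,0,0,0,0],
    [0,-0.045,0,0,0,0],
    [0,-0.055,0,0,0,0],
    [0,-0.055,0,0,0,0],
  ],
)

```text
time: 36.35
tool_pos: [0.6364, 0.0894, 0.1159]
tool_rot: [-3.141, -0.0, 0.069]
contact_force: [1.2, 5.2, 4.9]
opening: 0.0205
grip_force: 15.0
```

Call:
move_arm(
  motion=[
    [0,0,0,0,0,0],
    [0,0,0,0,0,0],
    [0,0,0,0,0,0],
    [0,0,0,0,0,0],
    [0,0,0,0,0,0],
    [0,0,-0.1,0,0,0],
    [0,0,-0.3,0,0,0],
    [0,0,-0.6,0,0,0],
    [0,0,-1,0,0,0],
    [0,0,-1,0,0,0],
    [0,0,-1,0,0,0],
  ],
  fingers=0,
)

```text
time: 37.72
tool_pos: [0.636, 0.0891, 0.2158]
tool_rot: [3.141, 0.0, 0.069]
contact_force: [0.5, -0.5, 0.2]
opening: 0.0462
grip_force: 0.0
```

Run:
```python
import warnings;warnings.simplefilter('ignore')
from h import *
s=avg('scene',4);W=cloud(s);r=s['image'].astype(int)
m=(r[...,0]>r[...,2]*1.8)&(W[...,2]>.105)&(W[...,2]<.165)&(np.hypot(W[...,0]-.5656,W[...,1]-.0906)<.1)
q=W[m];print(m.sum(),q.mean(0),np.percentile(q[:,2],[2,98]))
cv2.imwrite('pics/end.png',cv2.resize(s['image'][140:280,320:500,::-1],(720,560),interpolation=2))
print(robot.observe()['contact_force'])
```

```text
62 [0.64037707 0.09573263 0.14060685] [0.11530003 0.15908357]
[0.23283951 0.69314359 0.11224121]
```

View pics/end.png

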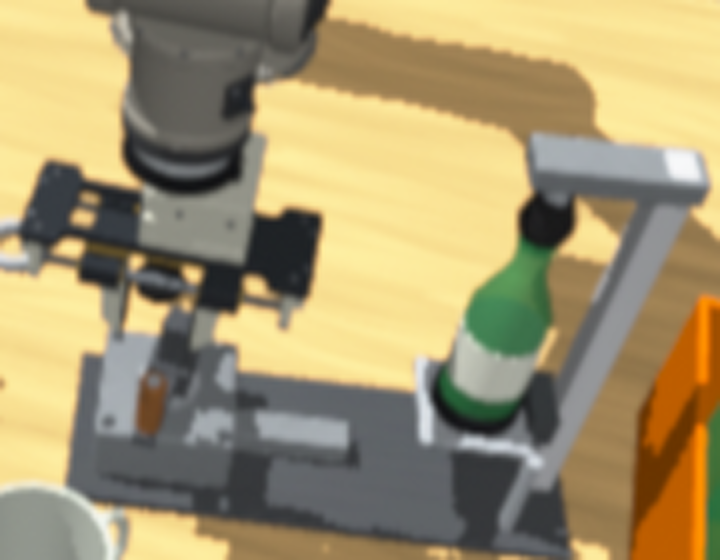

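The crank stands seated with its handle at (152,402), the bottle's mouth is at the stopper at (545,230), and the gripper is clear of everything.

```bash
python3 -c "
from cell import robot
print(robot.hand_in())"
```

```text
the job is handed in; nothing more can be done
None
```

I handed the job in with the crank seated on the shaft and wound to its hard stop. I held it there at about 14 N for over half a second, then let go with the gripper clear; the judge's verdict was not shown.

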